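# Fill the row on the self-closing stock tray and hold it out at the mark

## Task

Stand the two loose jars, the same size as the one in the closed pull-out tray, in the tray with it so that all three stand upright along the middle of the tray in one straight row, close side by side (about a centimetre at most between neighbours). Then take the handle and pull the self-closing tray out until its pointer meets the point of the clip on the rail, and finish while still holding it there so that I can pick from it; the spring takes it back if you let go. Leave the other pots and tools where they are and knock nothing over.

Things in the scene. Friction and masses are not known exactly. Their poses are not given: they have to be found in the camera images.
- jar_a: one of the two loose jars on the bench: screw-lid jar, white plastic with a black lid, 50 mm diameter, 70 mm tall, about 0.18 kg (may vary by 40 percent); origin at the centre of its underside, z up
- jar_b: the other loose jar on the bench: screw-lid jar, white plastic with a black lid, 50 mm diameter, 70 mm tall, about 0.18 kg (may vary by 40 percent); origin at the centre of its underside, z up
- jar_in_tray: the jar already standing in the tray, the same as the other two: screw-lid jar, white plastic with a black lid, 50 mm diameter, 70 mm tall, about 0.18 kg (may vary by 40 percent); origin at the centre of its underside, z up
- rack: the pull-out rack, fixed to the bench: plywood base 210 x 340 x 10 mm, two dark steel rails (tops at 34 mm) left and right of the tray, grey spring housing (top at 55 mm) starting 55 mm behind the origin. Origin on the bench under the middle of the closed tray; x points from the tray's front to its back (the tray pulls out along -x), y left along the row
- tray (a joint): how far the tray is pulled out, m: 0 fully in, end stop at 0.13. A spring pulls it back in: about 4 N when in, about 9 N at 0.09; it runs home if let go
- row_center (a point): centre of the tray's inner floor, moving with the tray; x and y as for the rack; 18 mm above the bench. The steel tray is inside 80 mm deep (x) and 250 mm wide (y) with a rim that stands 10 mm above the floor, walls 5 mm
- handle (a point): the tray's pull handle: a level round steel bar, 12 mm thick, 110 mm long along y, on two sloping struts at its ends. Origin at the middle of the bar, 58 mm above the bench, 95 mm in front of row_center (50 mm off the tray's front face); moves with the tray. Room on both sides for fingers from above
- pointer (a point): tip of the steel point that sticks out sideways from the tray's right (-y) wall, over the right rail, 45 mm above the bench; moves with the tray, at x = 0 of row_center
- mark (a point): the mark: tip of the steel point on the black clip clamped to the outside of the right rail, 45 mm above the bench. Fixed during a run, 50 to 90 mm nearer the front than the closed tray's pointer; with the tray at the mark the two points stand tip to tip (equal x in the rack's frame, 1 mm apart in y). Axes as for the rack
- squat_pot: bystander: wide low screw-lid pot, 74 mm diameter, 45 mm tall, same white plastic and black lid; origin at the centre of its underside
- slim_pot: bystander: thin screw-lid pot, 34 mm diameter, 85 mm tall, same white plastic and black lid; origin at the centre of its underside
- hammer: bystander: hammer, 280 mm long, lying at the left
- screwdriver: bystander: screwdriver lying at the right
- offcut: bystander: wood offcut 110 x 60 x 38 mm at the back left; origin at the centre of its underside
- glue_bottle: bystander: upright bottle, 56 mm diameter, 115 mm tall, at the back right; origin at the centre of its underside
Things that resemble listed ones, but are neither listed nor needed, are in the scene too. Leave any pink or purple look-alike of the jar_a alone.

How it is judged:
On the way, in this order (a step that is already met when the one before it is completed fails the run):
1. all three jars stand in one close row in the closed tray and are let go (x of jar_a in the frame of row_center between -0.013 and 0.013 m and z of jar_a in the frame of row_center between -0.005 and 0.006 m and angle between each of jar_a, jar_b, jar_in_tray's own z axis and vertical below 0.12 rad and x of jar_b in the frame of row_center between -0.013 and 0.013 m and z of jar_b in the frame of row_center between -0.005 and 0.006 m and x of jar_in_tray in the frame of row_center between -0.013 and 0.013 m and z of jar_in_tray in the frame of row_center between -0.005 and 0.006 m and ((horizontal distance between jar_a and jar_b below 0.062 m and horizontal distance between jar_b and jar_in_tray below 0.062 m) or horizontal distance between each of jar_b, jar_a and jar_in_tray below 0.062 m or (horizontal distance between jar_a and jar_b below 0.062 m and horizontal distance between jar_a and jar_in_tray below 0.062 m)) and contact force between each of jar_a, jar_b, jar_in_tray and the fingers below 0.1 N and value of joint tray below 0.01 m), for 0.2 s.
2. the tray is held by its handle with the pointer at the mark, the row still in order (x of jar_a in the frame of row_center between -0.013 and 0.013 m and z of jar_a in the frame of row_center between -0.005 and 0.006 m and angle between each of jar_a, jar_b, jar_in_tray's own z axis and vertical below 0.12 rad and x of jar_b in the frame of row_center between -0.013 and 0.013 m and z of jar_b in the frame of row_center between -0.005 and 0.006 m and x of jar_in_tray in the frame of row_center between -0.013 and 0.013 m and z of jar_in_tray in the frame of row_center between -0.005 and 0.006 m and ((horizontal distance between jar_a and jar_b below 0.062 m and horizontal distance between jar_b and jar_in_tray below 0.062 m) or horizontal distance between each of jar_b, jar_a and jar_in_tray below 0.062 m or (horizontal distance between jar_a and jar_b below 0.062 m and horizontal distance between jar_a and jar_in_tray below 0.062 m)) and x of pointer in the frame of mark between -0.006 and 0.006 m and velocity of joint tray between -0.01 and 0.01 m/s and contact force between any of tray_c0, tray_c1, tray_c2 and the fingers above 1.5 N), for 0.4 s.
At the end, for the whole second after the job is handed in: Three jars upright (0.12 rad) on the tray floor within 13 mm of its middle line, neighbours at most 62 mm apart centre to centre, not touched; tray still, pointer within 6 mm of the mark along the slide, fingers holding the handle with over 1.5 N (all of step 2 and contact force between each of jar_a, jar_b, jar_in_tray and the fingers below 0.1 N); the arm keeps its last pose, push and grip.
It fails at once if a bystander is moved by more than 30 mm (distance of any of squat_pot, slim_pot, hammer, screwdriver, offcut, glue_bottle from where it was at the start of the episode above 0.03 m).
It fails at once if a jar or an upright bystander is knocked over (tilt above 0.6 rad) (angle between any of jar_a, jar_b, jar_in_tray, squat_pot, slim_pot, glue_bottle's own z axis and vertical above 0.6 rad).
It also fails if it takes over 72 s, if anything falls off the work surface, if the arm or the gripper's body presses on something with over 40 N, if the wrist force passes 120 N, or if a joint passes its speed limit or range.

## Robot

A 7-joint arm with a two-finger parallel gripper is mounted at the origin on the work surface. World frame = base frame: x ahead of the robot, y to its left, z up, the work surface at z = 0. Lengths are in m, angles in rad, forces in N, time in s.
With the tool pointing down it reaches from about 0.425 to 0.925 m from the base axis. Payload 6.8 kg.
Tool frame: the origin (TCP) lies midway between the tips of the shut fingers; the grasp point (between the pads) lies 19 mm behind it; z points along the fingers, y is the line along which they close (so a half turn about z gives the same grasp; the last joint's range is limited). The gripper opens to 85 mm and grips with 20 to 120 N. Pads are 22 mm wide; open, the fingers measure 114 mm over their backs; the gripper's body (76 mm by 85 mm) begins 54 mm behind the grasp point. The pads swing forward as they close: fully open they stand 13 mm farther back than shut.
Start: joints at [1.212, 0.477, 0.022, 1.555, -0.011, 1.109, -0.083], TCP at [0.168, -0.654, 0.231] pointing down, gripper open.
Joint ranges: [-2.96, 2.96], [-0.34, 2.1], [-1.41, 1.46], [0.24, 2.44], [-1.37, 4.51], [0.17, 1.92], [-2.96, 2.96]. Speed limits (rad/s): [2.39, 2.39, 3.14, 3.14, 3.14, 3.14, 3.14].

## Interface

Orientations are given as a unit quaternion [w, x, y, z].
In Python, from station import bot, imaging gives the robot as it stands.
- The arm moves only by the tool move_arm, never from a script. Its argument "commands" is a list that holds one entry, the list of rows, each a list of 7 numbers: the shift along the tool's x, y, z in m, then the turn, a rotation vector about the tool's x, y, z in degrees, then the finger opening in m, from 0 to 0.0854. In form: [[[x, y, z, rx, ry, rz, grip], ...]]. A call has 1 to 20 rows; each row shifts and turns the commanded pose from where the row before left it, along the tool's axes as they then stand; what a row does not reach is not made up. A row lasts 1/8 s, in which the tool goes at most 62.5 mm and 10.7 degrees, less where a joint would pass 70% of its speed; a pose out of reach is approached as far as the arm can. A call is refused whole if a number of a shift passes 0.0625 or a number of a turn 10.7, either way. A call with a gripper value outside its range is refused whole. The fingers move at their own pace and stop on an object; "squeeze" is the grip in N (left out, the last holds). Time passes only in rows, so rows that do not move let the fingers close. It gives the time, the measured TCP pose, the force, the opening and the grip force at its end, in the units of the state.
- bot.get_obs(): the state, without advancing time (a new reading comes with each control period).
- imaging.read_camera(name): name is "scene" or "top"; returns the picture (480x640x3 uint8, red, green, blue); there is no depth.
- imaging.calibration(name): a dict with "intrinsics" (3x3 intrinsics, pixels), "extrinsics" (4x4, takes a point from camera to world coordinates). Camera axes: x right, y down, z forward; pixel columns grow to the right and rows downward; lengths in m; the calibration is good to about 2 mm. A picture is of the moment at which its call begins. calibration takes no time and is no camera call.
- bot.hand_in(): hands the job in; it is judged then, once.
The state is a dict: "t": time; "q": joint angles; "joint_vel": joint speeds; "joint_torque": joint torques, N m; "eef_pos": TCP position; "tool_rot": TCP orientation; "contact_force": force on the tool from outside, world axes, zero at the start; "torque": the same for the moment, N m; "gripper_width": opening from 0.0 (shut) to 1.0 (fully open); "grasp_force": force on a finger pad.
Only numpy, scipy, OpenCV 4.12 (cv2) and the standard library are available. Lean on these libraries where they do the work, as an engineer would, in place of code of your own. Each camera call takes 0.05 s, during which the arm holds its last target. There are 200 camera calls.

## Working session

There is one attempt and no reset: what is moved stays moved. The work goes in short steps, Python scripts to look and compute and a tool call to move; the robot and the scene stay as the last step left them, time stands still between calls to the robot, and variables do not carry over. Pictures are saved under pics/ and viewed, at most 10 in all, crops included, and the job is handed in when it is done.

Besides the shell and the picture viewer there is one more tool, called after "Call:" by a JSON object that holds its "op" and its "data". move_arm: Moves the arm, as the interface text tells. Its arguments: {"type":"object","properties":{"commands":{"type":"array","items":{"type":"array","items":{"type":"array","items":{"type":"number"}}}},"squeeze":{"type":"number"}},"required":["commands"]}

```bash
mkdir -p pics
python3 - <<'E'
from station import bot, imaging
import cv2, numpy as np
o=bot.get_obs(); print({k:np.round(v,3) for k,v in o.items()})
for n in("scene","top"):
    im=imaging.read_camera(n); cv2.imwrite(f"pics/{n}0.png",im[:,:,::-1]); c=imaging.calibration(n); print(n,np.round(c["intrinsics"],1).tolist(),np.round(c["extrinsics"],3).tolist())
E
```

```text
{'t': np.float64(0.0), 'q': array([ 1.212,  0.478,  0.022,  1.556, -0.012,  1.109, -0.083]), 'joint_vel': array([-0.001,  0.001, -0.   , -0.   ,  0.001,  0.   , -0.001]), 'joint_torque': array([-1.0000e-03, -5.9645e+01,  1.6070e+00, -2.8120e+01,  1.2000e-02,
        9.0000e-03,  0.0000e+00]), 'eef_pos': array([ 0.167, -0.653,  0.23 ]), 'tool_rot': array([-0.001,  0.992,  0.125, -0.   ]), 'contact_force': array([-0.181, -0.862,  0.357]), 'torque': array([ 0.003, -0.005,  0.053]), 'grasp_force': np.float64(0.0), 'gripper_width': np.float64(1.001)}
scene [[550.9, 0.0, 323.3], [0.0, 550.9, 239.6], [0.0, 0.0, 1.0]] [[0.471, 0.644, -0.603, 1.342], [0.882, -0.346, 0.319, -0.442], [-0.003, -0.682, -0.731, 1.022], [0.0, 0.0, 0.0, 1.0]]
top [[473.7, 0.0, 321.1], [0.0, 473.7, 245.6], [0.0, 0.0, 1.0]] [[-0.018, -0.991, 0.133, 0.362], [-1.0, 0.015, -0.023, 0.001], [0.021, -0.133, -0.991, 1.177], [0.0, 0.0, 0.0, 1.0]]
```

View pics/scene0.png

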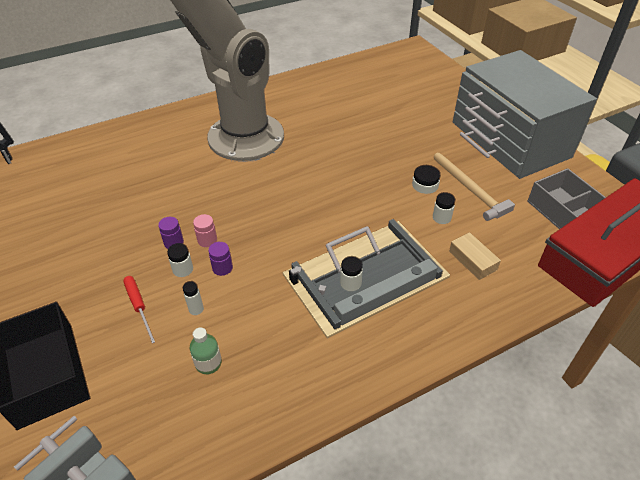

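View pics/top0.png

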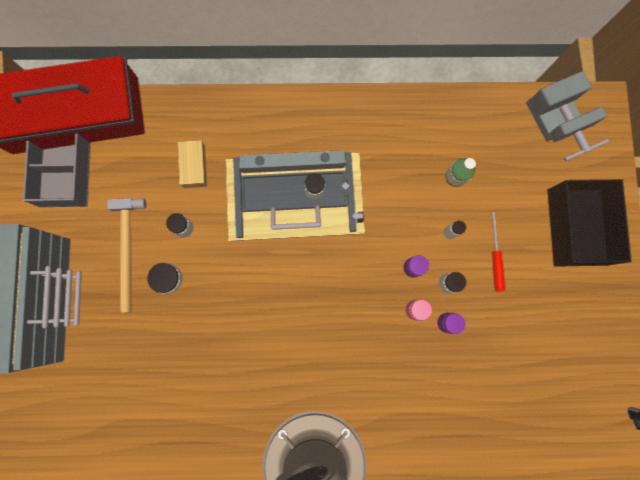

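Black-lidded candidates in the top view are (178,224), (164,278), (453,282), (456,229) and (315,184) in the tray. The wide one at (164,278) is the squat pot and the thin one at (456,229) is the slim pot. That leaves (178,224) and (453,282) as the 50 mm jars. The purple ones at (417,266) and (453,323) and the pink one at (420,310) are look-alikes. I'll confirm this in an enlarged crop.

```bash
cat > h.py <<'E'
from station import bot, imaging
import cv2, numpy as np
C={n:imaging.calibration(n) for n in("scene","top")}
def ray(n,uv):
    K=C[n]["intrinsics"];E=np.array(C[n]["extrinsics"]); d=E[:3,:3]@np.linalg.solve(K,[uv[0],uv[1],1.]); return E[:3,3],d
def plane(n,uv,z):
    o,d=ray(n,uv); return (o+d*(z-o[2])/d[2])[:2]
def proj(n,p):
    E=np.linalg.inv(C[n]["extrinsics"]); q=C[n]["intrinsics"]@(E[:3,:3]@np.array(p)+E[:3,3]); return q[:2]/q[2]
def dark(im,x,y,r,thr=45):
    s=im[y-r:y+r,x-r:x+r].max(2); m=(s<thr).astype(np.uint8)
    n,l,st,c=cv2.connectedComponentsWithStats(m)
    i=1+np.argmin([np.hypot(*(c[k]-r))+(1e3 if st[k,4]<40 else 0) for k in range(1,n)])
    x0,y0,w,h,a=st[i]; return c[i]+[x-r,y-r],(w,h,a)
E
python3 - <<'E'
from h import *
t=cv2.imread("pics/top0.png"); s=cv2.imread("pics/scene0.png")
for nm,n,im,x,y,r,z in[("left",'top',t,178,224,18,.061),("right",'top',t,453,282,18,.061),("tray",'top',t,315,184,14,.079),("squat",'top',t,164,278,24,.036),("slim",'top',t,456,229,14,.076),("left",'scene',s,445,201,16,.061),("right",'scene',s,178,254,18,.061),("tray",'scene',s,352,267,16,.079)]:
    c,b=dark(im,x,y,r); print(nm,n,c.round(1),b,plane(n,c,z).round(4))
a=cv2.resize(t[145:245,220:370],None,fx=4,fy=4,interpolation=cv2.INTER_CUBIC)
b=np.hstack([cv2.resize(t[y:y+50,x:x+50],None,fx=4,fy=4,interpolation=cv2.INTER_CUBIC) for x,y in((153,199),(428,235+20),(431,204))])
cv2.imwrite("pics/c1.png",np.vstack([a,b]))
cv2.imwrite("pics/c2.png",cv2.resize(s[215:340,275:455],None,fx=4.4,fy=4.4,interpolation=cv2.INTER_CUBIC))
E
```

```text
Traceback (most recent call last):
  File "h.py", line 13, in dark
    i=1+np.argmin([np.hypot(*(c[k]-r))+(1e3 if st[k,4]<40 else 0) for k in range(1,n)])
        ~~~~~~~~~^^^^^^^^^^^^^^^^^^^^^^^^^^^^^^^^^^^^^^^^^^^^^^^^^^^^^^^^^^^^^^^^^^^^^^
ValueError: attempt to get argmin of an empty sequence
```

```bash
sed -i 's/thr=45/thr=62/' h.py
python3 - <<'E'
from h import *
t=cv2.imread("pics/top0.png"); s=cv2.imread("pics/scene0.png")
a=cv2.resize(t[145:245,220:370],None,fx=4,fy=4,interpolation=cv2.INTER_CUBIC)
b=np.hstack([cv2.resize(t[y:y+50,x:x+50],None,fx=4,fy=4,interpolation=cv2.INTER_CUBIC) for x,y in((153,199),(428,255),(431,204))])
cv2.imwrite("pics/c1.png",np.vstack([a,b[:200]]))
cv2.imwrite("pics/c2.png",cv2.resize(s[215:340,275:455],None,fx=4.4,fy=4.4,interpolation=cv2.INTER_CUBIC))
print(t[224,168:190].max(1),t[282,442:466].max(1),t[184,303:328].max(1))
for nm,n,im,x,y,r,z in[("left",'top',t,178,224,18,.061),("right",'top',t,453,282,18,.061),("tray",'top',t,315,184,14,.079),("squat",'top',t,164,278,24,.036),("slim",'top',t,456,229,14,.076),("left",'scene',s,445,201,16,.061),("right",'scene',s,178,254,18,.061),("tray",'scene',s,352,267,16,.079)]:
    c,b=dark(im,x,y,r); print(nm,n,c.round(1),b,plane(n,c,z).round(4))
E
```

```text
[ 63  62  63  62  58  65  62  69  61  67  69  69  67  67  66  65  69  58
  64 128 146 112] [125 159 153  75  60  70  70  67  67  68  66  67  67  67  68  61  64  65
  64  66  64  66  66  78] [ 99  97  89  67  67  66  64  65  64  67  67  68  66  69  65  68  65  65
  60  65  67  93 109 101 101]
left top [176. 224.] (np.int32(1), np.int32(1), np.int32(1)) [0.5692 0.318 ]
right top [456. 284.] (np.int32(1), np.int32(1), np.int32(1)) [ 0.4154 -0.3433]
tray top [315. 181.] (np.int32(1), np.int32(1), np.int32(1)) [ 0.6651 -0.0138]
squat top [159. 276.] (np.int32(1), np.int32(1), np.int32(1)) [0.448  0.3628]
slim top [454.9 231. ] (np.int32(5), np.int32(4), np.int32(7)) [ 0.54   -0.3431]
left scene [444.9 200.5] (np.int32(19), np.int32(16), np.int32(244)) [0.5751 0.3161]
right scene [177.4 252.2] (np.int32(20), np.int32(19), np.int32(312)) [ 0.423  -0.3416]
tray scene [352.  265.6] (np.int32(27), np.int32(19), np.int32(342)) [ 0.6643 -0.0107]
```

View pics/c1.png

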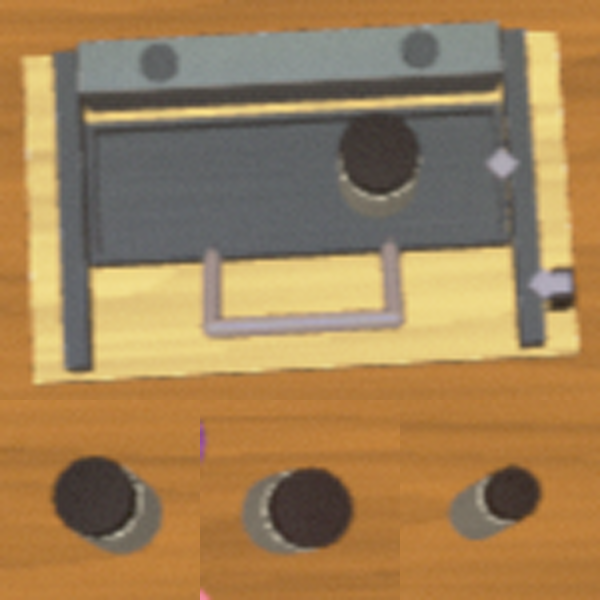

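View pics/c2.png

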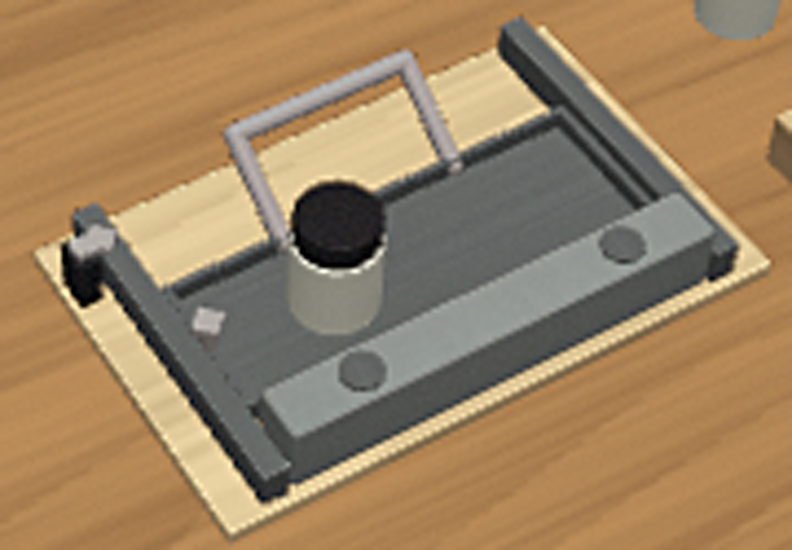

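The crop confirms that (177,223) and (453,282) are white 50 mm jars with black lids, and (456,229) is the thin pot. The tray pointer is near (345,185) and the clip point near (352,215). Next I'll measure these.

```bash
sed -i 's/thr=62/thr=82/' h.py
python3 - <<'E'
from h import *
t=cv2.imread("pics/top0.png"); s=cv2.imread("pics/scene0.png")
for nm,n,im,x,y,r,z in[("left",'top',t,177,223,18,.063),("right",'top',t,453,282,15,.063),("tray",'top',t,315,184,14,.081),("squat",'top',t,164,278,24,.038),("slim",'top',t,456,229,14,.077),("left",'scene',s,445,201,16,.061),("right",'scene',s,178,254,16,.061)]:
    c,b=dark(im,x,y,r); print(nm,n,c.round(1),b,plane(n,c,z).round(4))
T=lambda c:(220+(c[0]+.5)/4-.5,145+(c[1]+.5)/4-.5)
S=lambda c:(275+(c[0]+.5)/4.4-.5,215+(c[1]+.5)/4.4-.5)
P={}
for nm,f,n,c,z in[("FL",T,'top',(34,382),.01),("FR",T,'top',(579,354),.01),("BL",T,'top',(23,57),.01),("BR",T,'top',(557,33),.01),("hL",T,'top',(205,330),.058),("hR",T,'top',(402,320),.058),("ptr",T,'top',(502,163),.045),("ptrtip",T,'top',(519,163),.045),("mark",T,'top',(529,283),.045),
 ("sFL",S,'scene',(545,27),.01),("sFR",S,'scene',(36,254),.01),("sBL",S,'scene',(770,265),.01),("sBR",S,'scene',(233,536),.01),("shL",S,'scene',(409,59),.058),("shR",S,'scene',(228,133),.058),("sptr",S,'scene',(208,322),.045),("smarkbody",S,'scene',(92,243),.045)]:
    P[nm]=plane(n,f(c),z); print(nm,P[nm].round(4))
for p in('','s'):
    y=P[p+'FL']-P[p+'FR']+P[p+'BL']-P[p+'BR']; yaw=np.arctan2(-y[0],y[1]); yh=P[p+'hL']-P[p+'hR']
    ax=np.array([np.cos(yaw),np.sin(yaw)]); ay=np.array([-ax[1],ax[0]])
    cy=np.mean([P[p+k] for k in('FL','FR','BL','BR')],0); h=(P[p+'hL']+P[p+'hR'])/2
    print(p,'yaw',np.degrees(yaw),np.degrees(np.arctan2(-yh[0],yh[1])),'len',np.linalg.norm(y)/2,np.linalg.norm(yh),'base c',cy,'handle->row',h+.095*ax,'y offs handle',(h-cy)@ay)
    print('ptr rel base',(P[p+'ptr']-cy)@ax,(P[p+'ptr']-cy)@ay, 'row(hnd) rel base',(h+.095*ax-cy)@ax)
print((P['ptr']-P['mark'])@ax)
for p in ['FL','FR','BL','BR']: print(p,P[p]-P['s'+p])
E
```

```text
left top [176.5 223. ] (np.int32(20), np.int32(20), np.int32(303)) [0.5712 0.3163]
right top [455.  281.8] (np.int32(21), np.int32(19), np.int32(300)) [ 0.4205 -0.3407]
tray top [314.3 181.7] (np.int32(28), np.int32(21), np.int32(346)) [ 0.6628 -0.0121]
squat top [162.7 277.6] (np.int32(30), np.int32(29), np.int32(691)) [0.4439 0.3533]
slim top [458.2 227.1] (np.int32(13), np.int32(13), np.int32(131)) [ 0.549  -0.3513]
left scene [445.1 200.4] (np.int32(19), np.int32(16), np.int32(251)) [0.575  0.3166]
right scene [177.6 251.5] (np.int32(22), np.int32(24), np.int32(340)) [ 0.4209 -0.3406]
FL [0.5361 0.2032]
FR [ 0.5486 -0.1358]
BL [0.7446 0.2118]
BR [ 0.7566 -0.1281]
hL [0.5589 0.0933]
hR [ 0.5632 -0.0245]
ptr [ 0.6625 -0.088 ]
ptrtip [ 0.6623 -0.0984]
mark [ 0.5873 -0.1026]
sFL [0.5399 0.2037]
sFR [ 0.5552 -0.1349]
sBL [0.7491 0.2103]
sBR [ 0.7634 -0.1262]
shL [0.5633 0.0928]
shR [ 0.5648 -0.0221]
sptr [ 0.6646 -0.0874]
smarkbody [ 0.5895 -0.1164]
 yaw 2.0611758324537397 2.1105533370230996 len 0.3396766021286258 0.11794327487283511 base c [0.64650303 0.03777677] handle->row [0.6559629  0.03782908] y offs handle -0.00028795658740947725
ptr rel base 0.01142377318378719 -0.12625867371845323 row(hnd) rel base 0.009455633802779079
s yaw 2.5116397180142997 0.7620703592747247 len 0.33785789091297075 0.11489210611474701 base c [0.65190909 0.03822476] handle->row [0.65897096 0.03948739] y offs handle 0.0009519479092658288
ptr rel base 0.007155605279914648 -0.12603962044446057 row(hnd) rel base 0.007110418904622095
0.07576490711314643
FL [-0.0037798  -0.00045254]
FR [-0.00657314 -0.00090381]
BL [-0.0044436   0.00148005]
BR [-0.00682772 -0.0019157 ]
```

Call:
{"op": "move_arm", "data": {"commands": [[[0,0,0,0,0,-9.725,0.0854],[0,0,0,0,0,-9.725,0.0854],[0,0,0,0,0,-9.725,0.0854],[0,0,0,0,0,-9.725,0.0854],[0,0,0,0,0,-9.725,0.0854],[0,0,0,0,0,-9.725,0.0854],[0,0,0,0,0,-9.725,0.0854],[0,0,0,0,0,-9.725,0.0854],[0.03,0.027,0,0,0,0,0.0854],[0.03,0.027,0,0,0,0,0.0854],[0.03,0.027,0,0,0,0,0.0854],[0.03,0.027,0,0,0,0,0.0854],[0.03,0.027,0,0,0,0,0.0854],[0.03,0.027,0,0,0,0,0.0854],[0.03,0.027,0,0,0,0,0.0854],[0.03,0.027,0,0,0,0,0.0854],[0.03,0.027,0,0,0,0,0.0854],[0.03,0.02,0,0,0,0,0.0854],[0,0,0,0,0,0,0.0854],[0,0,0,0,0,0,0.0854]]], "squeeze": 40}}

```text
t: 2.6
eef_pos: [0.4184, -0.3446, 0.231]
tool_rot: [-0.0, 0.694, 0.72, -0.0]
contact_force: [-0.4, -1.1, -0.5]
gripper_width: 1.001
grasp_force: 0.0
```

Call:
{"op": "move_arm", "data": {"commands": [[[0.0035,0.0027,0.03,0,0,0,0.0854],[0,0,0.03,0,0,0,0.0854],[0,0,0.03,0,0,0,0.0854],[0,0,0.03,0,0,0,0.0854],[0,0,0.03,0,0,0,0.0854],[0,0,0.022,0,0,0,0.0854],[0,0,0.02,0,0,0,0.0854],[0,0,0.01,0,0,0,0.0854],[0,0,0,0,0,0,0.0854],[0,0,0,0,0,0,0.03],[0,0,0,0,0,0,0.03],[0,0,0,0,0,0,0.03],[0,0,0,0,0,0,0.03],[0,0,0,0,0,0,0.03],[0,0,0,0,0,0,0.03],[0,0,0,0,0,0,0.03]]]}}

```text
t: 4.6
eef_pos: [0.4219, -0.341, 0.0304]
tool_rot: [0.001, 0.694, 0.72, -0.0]
contact_force: [-0.6, 0.8, 4.5]
gripper_width: 0.572
grasp_force: 40.8
```

Call:
{"op": "move_arm", "data": {"commands": [[[0,0,-0.015,0,0,0,0.03],[0,0,-0.03,0,0,0,0.03],[0,0,-0.03,0,0,0,0.03],[0,0,-0.03,0,0,0,0.03],[0,0,-0.03,0,0,0,0.03],[0.0175,0.012,0,0,0,0,0.03],[0.0314,0.0208,0,0,0,0,0.03],[0.0314,0.0208,0,0,0,0,0.03],[0.0314,0.0208,0,0,0,0,0.03],[0.0314,0.0208,0,0,0,0,0.03],[0.0314,0.0208,0,0,0,0,0.03],[0.0314,0.0208,0,0,0,0,0.03],[0.0314,0.0208,0,0,0,0,0.03],[0.0314,0.0208,0,0,0,0,0.03],[0.0314,0.0208,0,0,0,0,0.03],[0.0314,0.0208,0,0,0,0,0.03],[0.0314,0.0208,0,0,0,0,0.03],[0.0136,0.0092,0,0,0,0,0.03],[0,0,0,0,0,0,0.03],[0,0,0,0,0,0,0.03]]]}}

```text
t: 7.1
eef_pos: [0.6565, 0.0429, 0.1642]
tool_rot: [0.0, 0.694, 0.72, -0.001]
contact_force: [-0.4, -0.5, -1.8]
gripper_width: 0.567
grasp_force: 41.8
```

Run:
```python
from h import *
for n in("scene","top"): cv2.imwrite(f"pics/{n}1.png",imaging.read_camera(n)[:,:,::-1])
s=cv2.imread("pics/scene1.png");cv2.imwrite("pics/s1c.png",cv2.resize(s[120:340,260:480],(600,600),interpolation=cv2.INTER_CUBIC))
print(bot.get_obs()["eef_pos"])
```

```text
[0.65664561 0.04293613 0.16429588]
```

View pics/s1c.png

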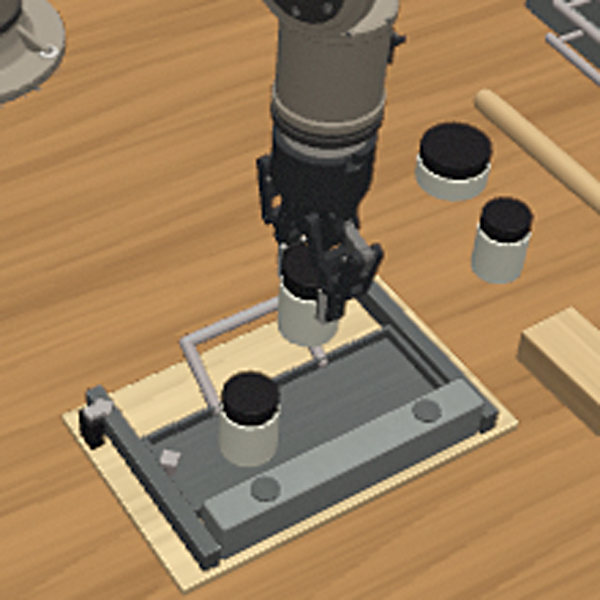

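The crop shows the jar held upright over the tray, with the tray jar still standing at crop (250,425) and the clip at (95,415). I'll lower it and let it go.

Call:
{"op": "move_arm", "data": {"commands": [[[0.0016,0.0014,0.02,0,0,0,0.03],[0,0,0.03,0,0,0,0.03],[0,0,0.025,0,0,0,0.03],[0,0,0.02,0,0,0,0.03],[0,0,0.01,0,0,0,0.03],[0,0,0.005,0,0,0,0.03],[0,0,0.003,0,0,0,0.03],[0,0,0.002,0,0,0,0.03],[0,0,0,0,0,0,0.03]]]}}

```text
t: 8.32
eef_pos: [0.6587, 0.0468, 0.0497]
tool_rot: [0.0, 0.694, 0.72, 0.0]
contact_force: [-0.3, 0.3, -2.4]
gripper_width: 0.57
grasp_force: 41.8
```

Call:
{"op": "move_arm", "data": {"commands": [[[-0.003,0,0.001,0,0,0,0.03],[0,0,0.001,0,0,0,0.03],[0,0,0,0,0,0,0.03],[0,0,0,0,0,0,0.03]]]}}

```text
t: 8.82
eef_pos: [0.6588, 0.0435, 0.0475]
tool_rot: [0.0, 0.694, 0.72, -0.0]
contact_force: [-0.5, -0.6, 0.9]
gripper_width: 0.57
grasp_force: 42.0
```

Call:
{"op": "move_arm", "data": {"commands": [[[0,0,0,0,0,0,0.064],[0,0,0,0,0,0,0.064],[0,0,0,0,0,0,0.064],[0,0,-0.01,0,0,0,0.064],[0,0,-0.03,0,0,0,0.064],[0,0,-0.03,0,0,0,0.064],[0,0,-0.03,0,0,0,0.064],[0,0,-0.03,0,0,0,0.0854],[0.01,-0.003,0,0,0,0,0.0854],[0.035,-0.0095,0,0,0,0,0.0854],[0.035,-0.0095,0,0,0,0,0.0854],[0.035,-0.0095,0,0,0,0,0.0854],[0.035,-0.0095,0,0,0,0,0.0854],[0.035,-0.0095,0,0,0,0,0.0854],[0.035,-0.0095,0,0,0,0,0.0854],[0.035,-0.0095,0,0,0,0,0.0854],[0.021,-0.0065,0,0,0,0,0.0854],[0,0,0,0,0,0,0.0854],[0,0,0,0,0,0,0.0854]]]}}

```text
t: 11.2
eef_pos: [0.573, 0.3148, 0.1769]
tool_rot: [0.001, 0.694, 0.72, -0.001]
contact_force: [0.3, -0.3, -1.2]
gripper_width: 1.002
grasp_force: 0.0
```

Run:
```python
from h import *
for n in("scene","top"): cv2.imwrite(f"pics/{n}2.png",imaging.read_camera(n)[:,:,::-1])
t=cv2.imread("pics/top2.png"); s=cv2.imread("pics/scene2.png")
p=proj("scene",(.6588,.0435,.079)).round().astype(int);print(p,bot.get_obs()["eef_pos"])
for xy in((352,267),tuple(p)):
    c,b=dark(s,*map(int,xy),16,70);print(c,b,plane("scene",c,.079))
A=cv2.resize(t[140:250,215:375],None,fx=3.5,fy=3.5,interpolation=cv2.INTER_CUBIC)[:, :400]
B=cv2.resize(s[180:340,275:455],(400,385),interpolation=cv2.INTER_CUBIC)
cv2.imwrite("pics/c3.png",np.hstack([A,B]))
```

```text
[371 255] [0.5732371  0.31449174 0.17703722]
[351.20552147 265.96319018] (np.int32(21), np.int32(19), np.int32(326)) [ 0.664539   -0.01275876]
[372.1641791  256.02089552] (np.int32(25), np.int32(19), np.int32(335)) [0.66142149 0.04416568]
```

View pics/c3.png

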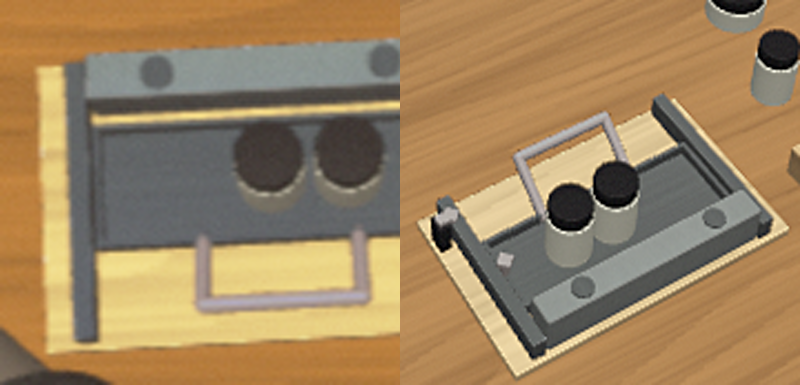

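The crop shows both jars upright side by side in the tray, at crop (268,155) and (349,150), about 55 mm apart. Next is the left jar.

Call:
{"op": "move_arm", "data": {"commands": [[[0.002,0,0.03,0,0,0,0.0854],[0,0,0.03,0,0,0,0.0854],[0,0,0.03,0,0,0,0.0854],[0,0,0.027,0,0,0,0.0854],[0,0,0.02,0,0,0,0.0854],[0,0,0.01,0,0,0,0.0854],[0,0,0,0,0,0,0.0854],[0,0,0,0,0,0,0.03],[0,0,0,0,0,0,0.03],[0,0,0,0,0,0,0.03],[0,0,0,0,0,0,0.03],[0,0,0,0,0,0,0.03],[0,0,0,0,0,0,0.03],[0,0,0,0,0,0,0.03]]]}}

```text
t: 13.05
eef_pos: [0.5728, 0.3193, 0.0316]
tool_rot: [0.0, 0.694, 0.72, 0.001]
contact_force: [-0.8, 0.3, 5.2]
gripper_width: 0.569
grasp_force: 41.7
```

Call:
{"op": "move_arm", "data": {"commands": [[[0,0,-0.01,0,0,0,0.03],[0,0,-0.03,0,0,0,0.03],[0,0,-0.03,0,0,0,0.03],[0,0,-0.03,0,0,0,0.03],[0,0,-0.03,0,0,0,0.03],[-0.015,0.005,0,0,0,0,0.03],[-0.03,0.0105,0,0,0,0,0.03],[-0.03,0.0105,0,0,0,0,0.03],[-0.03,0.0105,0,0,0,0,0.03],[-0.03,0.0105,0,0,0,0,0.03],[-0.03,0.0105,0,0,0,0,0.03],[-0.03,0.0105,0,0,0,0,0.03],[-0.015,0.005,0,0,0,0,0.03],[-0.01,0.002,0,0,0,0,0.03],[0,0,0,0,0,0,0.03],[0,0,0,0,0,0,0.03]]]}}

```text
t: 15.05
eef_pos: [0.6549, 0.1034, 0.1603]
tool_rot: [-0.0, 0.693, 0.721, 0.0]
contact_force: [-1.0, 0.5, -2.1]
gripper_width: 0.564
grasp_force: 41.7
```

Run:
```python
from h import *
s=imaging.read_camera("scene")[:,:,::-1];cv2.imwrite("pics/scene3.png",s)
e=bot.get_obs()["eef_pos"];print(e)
p=proj("scene",e-[0,0,.03]);print(p, proj("scene",e+[0,.025,-.03])-p)
x,y=p.round().astype(int)
for dy in(-18,-12,-8): print(x-24,s[y+dy,x-24:x+25].max(1))
```

```text
[0.65492502 0.10342855 0.16044039]
[394.55003396 229.66403887] [ 9.28023269 -3.75136109]
371 [192 192 191 189 186 181 175 174 177 180 183 186 186 142  98   0  11  32
  38  40  38  40  41  38  36  35  39  39  38  35  31  31  33  44  46  63
  58  53  26  33  29  34  31  31  31  39  49  31  31]
371 [186 186 185 183 182 181 180 179 175 173 172 171 172 170 114 150 227 149
   0   8  20  20  19  20  18  19  27  14  22  62 109  36  24  34  30  28
  21  31  29  33  28  39  53  43  39  28  70 131 196]
371 [169 167 168 168 170 173 175 176 175 177 177 177 176 160 122 129 131 131
 130 135 152 168 212 245 255 212 230 228 140  83 108 116  43  28  34  35
  42  30  46 142 200 195 189 190 188 192 192 191 190]
```

Call:
{"op": "move_arm", "data": {"commands": [[[-0.0035,0.0014,0.02,0,0,0,0.03],[0,0,0.03,0,0,0,0.03],[0,0,0.025,0,0,0,0.03],[0,0,0.015,0,0,0,0.03],[0,0,0.01,0,0,0,0.03],[0,0,0.005,0,0,0,0.03],[0,0,0.003,0,0,0,0.03],[0,0,0,0,0,0,0.03],[0,0,0,0,0,0,0.03]]]}}

```text
t: 16.23
eef_pos: [0.6573, 0.0983, 0.0529]
tool_rot: [0.0, 0.694, 0.72, 0.0]
contact_force: [-0.3, -0.2, -1.8]
gripper_width: 0.57
grasp_force: 41.7
```

Call:
{"op": "move_arm", "data": {"commands": [[[0.0015,0,0.0015,0,0,0,0.03],[0,0,0.001,0,0,0,0.03],[0,0,0.001,0,0,0,0.03],[0,0,0,0,0,0,0.03],[0,0,0,0,0,0,0.03]]]}}

```text
t: 16.85
eef_pos: [0.6568, 0.0997, 0.0488]
tool_rot: [-0.0, 0.694, 0.72, -0.0]
contact_force: [-0.5, 0.6, -1.7]
gripper_width: 0.572
grasp_force: 41.8
```

Call:
{"op": "move_arm", "data": {"commands": [[[0,0,0.001,0,0,0,0.03],[0,0,0,0,0,0,0.03],[0,0,0,0,0,0,0.064],[0,0,0,0,0,0,0.064],[0,0,0,0,0,0,0.064],[0,0,-0.01,0,0,0,0.064],[0,0,-0.03,0,0,0,0.064],[0,0,-0.03,0,0,0,0.064],[0,0,-0.03,0,0,0,0.064],[0,0,-0.02,0,0,0,0.064],[-0.01,-0.017,0,0,0,0,0.064],[-0.0206,-0.0312,0,0,0,0,0.064],[-0.0206,-0.0312,0,0,0,0,0.064],[-0.0102,-0.017,0,0,0,0,0.064],[0,0,0,0,0,0,0.064],[0,0,0,0,0,0,0.064]]]}}

```text
t: 18.85
eef_pos: [0.5636, 0.0354, 0.1682]
tool_rot: [0.0, 0.693, 0.72, 0.001]
contact_force: [0.5, 0.3, 0.2]
gripper_width: 0.752
grasp_force: 0.0
```

Run:
```python
from h import *
s=imaging.read_camera("scene")[:,:,::-1].copy();cv2.imwrite("pics/scene4.png",s)
print(bot.get_obs()["eef_pos"])
for w in((.664,-.012),(.6588,.0435),(.657,.0985)):
    p=proj("scene",(*w,.079)).round().astype(int); c,b=dark(s,*map(int,p),14,70);print(c,b,plane("scene",c,.079))
cv2.imwrite("pics/c4.png",cv2.resize(s[180:340,275:455],(675,600),interpolation=cv2.INTER_CUBIC))
```

```text
[0.5636579  0.03560234 0.16807924]
[351.23547401 265.97247706] (np.int32(21), np.int32(19), np.int32(327)) [ 0.66459434 -0.01271326]
[372.67428571 255.39714286] (np.int32(23), np.int32(25), np.int32(350)) [0.66035509 0.04618214]
[390.15817694 248.3002681 ] (np.int32(28), np.int32(21), np.int32(373)) [0.66080409 0.09315401]
```

View pics/c4.png

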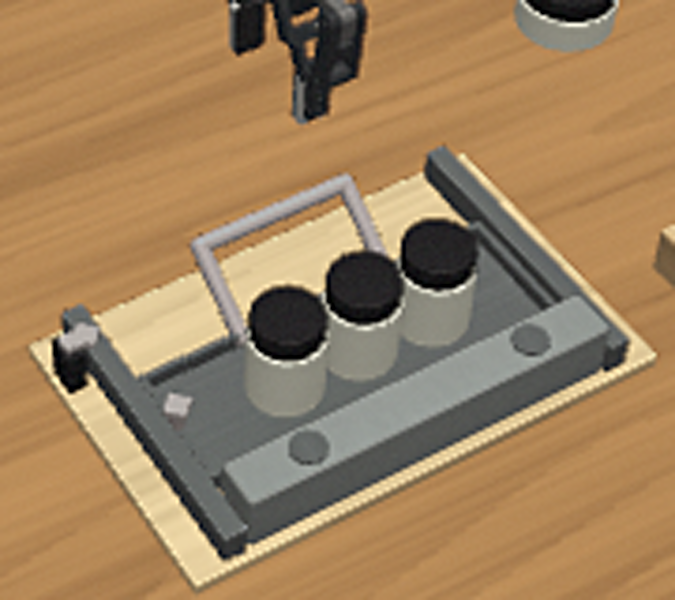

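The crop shows three upright lids in a close, straight row at crop (287,313), (364,281) and (438,249), with equal spacing. Next I'll take the handle.

Call:
{"op": "move_arm", "data": {"commands": [[[0,-0.001,0.025,0,0,0,0.064],[0,0,0.03,0,0,0,0.064],[0,0,0.03,0,0,0,0.064],[0,0,0.025,0,0,0,0.064],[0,0,0.012,0,0,0,0.064],[0,0,0.007,0,0,0,0.064],[0,0,0,0,0,0,0.064],[0,0,0,0,0,0,0.03],[0,0,0,0,0,0,0.03],[0,0,0,0,0,0,0.0],[0,0,0,0,0,0,0.0],[0,0,0,0,0,0,0.0],[0,0,0,0,0,0,0.0],[0,0,0,0,0,0,0.0]]], "squeeze": 60}}

```text
t: 20.65
eef_pos: [0.5629, 0.0347, 0.0394]
tool_rot: [0.001, 0.694, 0.72, 0.001]
contact_force: [4.6, -0.4, 6.4]
gripper_width: 0.118
grasp_force: 59.2
```

Run:
```python
from h import *
P=[plane("scene",(275+(x+.5)/3.75-.5,180+(y+.5)/3.75-.5),.088) for x,y in((287,313),(364,281),(438,249))]
print(P,[np.linalg.norm(P[i+1]-P[i]) for i in(0,1)])
```

```text
[array([ 0.66371753, -0.01273849]), array([0.66367976, 0.04089748]), array([0.66277356, 0.09443569])] [np.float64(0.0536359817949676), np.float64(0.05354587899995704)]
```

Call:
{"op": "move_arm", "data": {"commands": [[[0,-0.001,0,0,0,0,0],[0,-0.002,0,0,0,0,0],[0,-0.003,0,0,0,0,0],[0,-0.004,0,0,0,0,0],[0,-0.005,0,0,0,0,0],[0,-0.006,0,0,0,0,0],[0,-0.006,0,0,0,0,0],[0,-0.006,0,0,0,0,0],[0,-0.006,0,0,0,0,0],[0,-0.006,0,0,0,0,0],[0,-0.005,0,0,0,0,0],[0,-0.005,0,0,0,0,0],[0,-0.004,0,0,0,0,0],[0,-0.003,0,0,0,0,0],[0,-0.003,0,0,0,0,0],[0,-0.002,0,0,0,0,0],[0,-0.001,0,0,0,0,0],[0,0,0,0,0,0,0],[0,0,0,0,0,0,0],[0,0,0,0,0,0,0]]]}}

```text
t: 23.15
eef_pos: [0.4958, 0.0321, 0.0394]
tool_rot: [0.001, 0.694, 0.72, 0.001]
contact_force: [7.1, -1.7, 2.8]
gripper_width: 0.118
grasp_force: 58.9
```

Run:
```python
from h import *
t=imaging.read_camera("top")[:,:,::-1].copy();s=imaging.read_camera("scene")[:,:,::-1].copy()
cv2.imwrite("pics/top5.png",t);cv2.imwrite("pics/scene5.png",s);print(bot.get_obs()["eef_pos"])
A=cv2.resize(t[170:240,325:375],(400,560),interpolation=cv2.INTER_CUBIC)
B=cv2.resize(s[200:312,275:355],(400,560),interpolation=cv2.INTER_CUBIC)
cv2.imwrite("pics/c5.png",np.hstack([A,B]))
```

```text
[0.49579482 0.03207148 0.03940018]
```

View pics/c5.png

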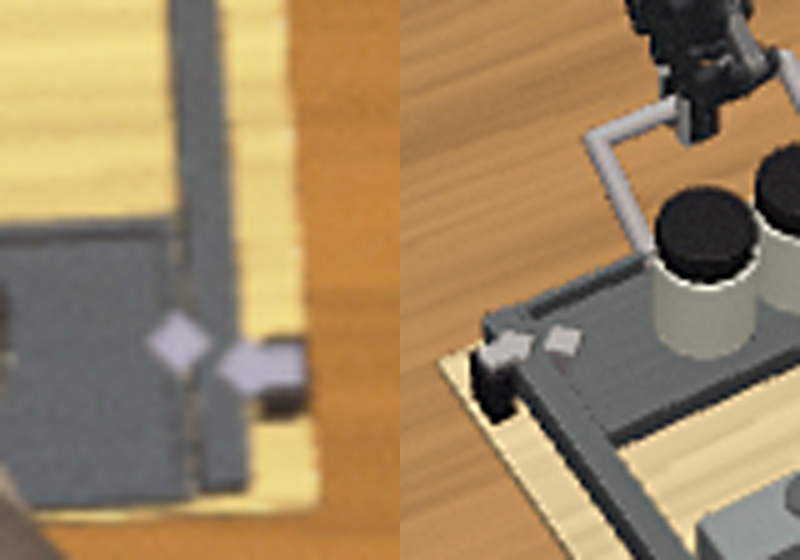

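Pointer and clip point are close. In the top crop the pointer tip is at (212,343) and the mark tip at (217,368). In the scene crop they are at (545,342) and (533,337).

Run:
```python
from h import *
ax=np.array([np.cos(np.radians(2.2)),np.sin(np.radians(2.2))])
T=lambda x,y:plane("top",(325+(x+.5)/8-.5,170+(y+.5)/8-.5),.045)
S=lambda x,y:plane("scene",(275+(x-400+.5)/5-.5,200+(y+.5)/5-.5),.045)
for f,a,b,c in((T,(212,343),(217,368),(180,342)),(S,(545,342),(533,337),(563,342))):
    d=f(*a)-f(*b); print(d@ax,d@[-ax[1],ax[0]], 'using ptr centre',(f(*c)-f(*b))@ax)
# colour centroids of both light-lilac bits
t=cv2.imread("pics/top5.png"); hsv=cv2.cvtColor(t,cv2.COLOR_BGR2HSV)
for im,n,box in((t,"top",(340,205,364,224)),(cv2.imread("pics/scene5.png"),"scene",(288,262,314,276))):
    x0,y0,x1,y1=box; r=im[y0:y1,x0:x1].astype(int); m=((r.min(2)>120)&(r[...,0]>r[...,1]-4)).astype(np.uint8)
    k,l,st,c=cv2.connectedComponentsWithStats(m)
    P=[]
    for i in range(1,k):
        if st[i,4]>5: P.append(plane(n,c[i]+[x0,y0],.045)); print(n,c[i]+[x0,y0],st[i],P[-1],P[-1]@ax)
```

```text
0.007816122853284374 0.0010168159838310228 using ptr centre 0.008637795717320467
0.005469765360640397 0.0033388157546793587 using ptr centre 0.009689901342273847
top [346.97560976 212.26829268] [ 3  4  9  8 41] [ 0.59513534 -0.09081015] 0.5912106706616398
top [357.03508772 215.38596491] [12  7 11  8 57] [ 0.58705593 -0.11514936] 0.5822028895246322
```

Call:
{"op": "move_arm", "data": {"commands": [[[0,-0.001,0,0,0,0,0],[0,-0.002,0,0,0,0,0],[0,-0.002,0,0,0,0,0],[0,-0.002,0,0,0,0,0],[0,-0.001,0,0,0,0,0],[0,0,0,0,0,0,0],[0,0,0,0,0,0,0],[0,0,0,0,0,0,0],[0,0,0,0,0,0,0],[0,0,0,0,0,0,0],[0,0,0,0,0,0,0]]]}}

```text
t: 24.62
eef_pos: [0.4879, 0.0317, 0.0394]
tool_rot: [0.001, 0.694, 0.72, 0.001]
contact_force: [6.6, -1.8, 2.4]
gripper_width: 0.119
grasp_force: 58.9
```

Run:
```python
from h import *
t=imaging.read_camera("top")[:,:,::-1].copy();s=imaging.read_camera("scene")[:,:,::-1].copy()
o=bot.get_obs();print(o["eef_pos"],o["grasp_force"])
ax=np.array([np.cos(np.radians(2.2)),np.sin(np.radians(2.2))])
for im,n,box in((t,"top",(340,205,364,226)),(s,"scene",(286,260,318,278))):
    x0,y0,x1,y1=box; r=im[y0:y1,x0:x1].astype(int); m=((r.min(2)>115)&(r[...,0]>r[...,1]-6)).astype(np.uint8)
    k,l,st,c=cv2.connectedComponentsWithStats(m)
    for i in range(1,k):
        if st[i,4]>5: p=plane(n,c[i]+[x0,y0],.045); print(n,c[i]+[x0,y0],st[i],p,p@ax)
A=cv2.resize(t[195:235,330:370],(400,400),interpolation=cv2.INTER_CUBIC)
B=cv2.resize(s[190:330,265:405],(400,400),interpolation=cv2.INTER_CUBIC)
cv2.imwrite("pics/c6.png",np.hstack([A,B]))
```

```text
[0.48798043 0.0317692  0.03940627] 58.91184747219086
top [352.55555556 215.41666667] [  3   6  20   9 108] [ 0.58713506 -0.10421761] 0.5827016029874699
scene [299.98837209 267.60465116] [ 5  3 19 11 86] [ 0.58834859 -0.10434421] 0.5839093867629436
```

View pics/c6.png

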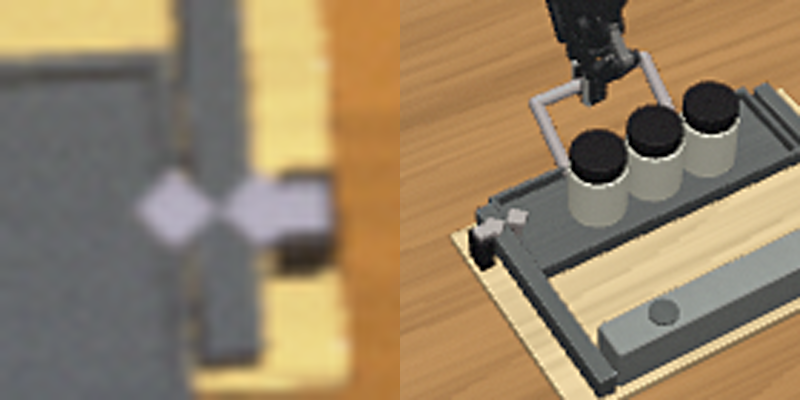

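The pointer and clip point now stand tip to tip at crop (218,208). The three jars stand upright in a row and the gripper is holding the handle, so I'm handing in.

```bash
python3 -c "
from station import bot
print(bot.hand_in())"
```

```text
the job is handed in; nothing more can be done
None
```

The job is handed in: all three jars stand upright in a close row in the tray, about 54 mm apart centre to centre, and the arm is holding the handle with the pointer tip to tip with the clip; hand-in returned no verdict.

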